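Wipe a gear housing's joint face, close it on its dowels and hold it shut

TASK

Wipe the joint face of the gear housing in the sprung nest with the felt block: press so that the nest gives about 5 mm, make one slow steady stroke (about 30 mm/s) from beside the brass dowel along to the steel dowel, then stand the block, felt down, back on the bench. Then fit the cover fully home on the two dowels, large hole on the brass dowel, and press it down, still gripped, until the nest has sunk about 10 mm; finish while holding it pressed like that, ready for the screws. Work gently, never ramming the parts, and leave the other things on the bench where they are.

Things in the scene. Friction and masses are not known exactly. Their poses are not given: they have to be found in the camera images.
- lower_half: Lower half of a split gear housing: aluminium tray 190 (own x) x 64 (y) x 30 (z) mm, brass gears sunk in its 110 x 26 mm cavity, so its flat joint face is a rim 19 mm wide along the sides, 40 mm at the ends. Bolted on the blue platen of a sprung nest on a dark base plate 236 x 96 x 12 mm; moves only up and down. Origin: centre of its underside, 44 mm above the bench with the nest up.
- joint_face (a point): Centre of the joint face (top plane of lower_half, same axes), 74 mm above the bench with the nest up. The dowels stand on it at own x -83 mm (brass) and +83 mm (steel), y 0, and stick up 16 mm. Stroke the felt block, its 60 mm length along own x, with its centre from about x -34 to +34 mm at y 0: it then stays clear of the dowels.
- brass_dowel (a point): Tip of the brass dowel, 12 mm in diameter with a tapered nose over the last 7 mm, 16 mm above the joint face, at lower_half's own x = -83 mm; the yellow dot on the housing is at this end.
- steel_dowel (a point): Tip of the thinner steel dowel, 8 mm in diameter with a tapered nose over the last 7 mm, 16 mm above the joint face, at lower_half's own x = +83 mm.
- nest (a joint): How far the sprung nest, with the lower half on it, is pressed down (m): 0 up, 0.020 bottomed. It starts to give at about 4 N (counting the weight of what lies on it) and then takes 0.6 N per mm; it springs back up when let go.
- cover: Cover (upper half): aluminium plate 190 (own x) x 64 (y) x 12 (z) mm, about 0.3 kg, flat on the bench. Grip it by the boss in the middle of its top: 60 (x) x 36 (y) mm, from 12 to 42 mm above the underside; ribs up to 20 mm high run from it along x. Origin: centre of the underside; z up. Fully home, its origin is at point joint_face and its x axis points the same way as lower_half's.
- large_hole (a point): Large through hole of the cover, 14 mm in diameter, at own x = -83 mm, y = 0, at the underside; belongs on the brass dowel. The yellow dot on the cover is beside it.
- small_hole (a point): Small through hole of the cover, 10 mm in diameter, at own x = +83 mm, y = 0, at the underside; belongs on the steel dowel.
- felt_block: Beech press block with a green felt sole, 45 (own x) x 60 (own y) x 35 (z) mm, about 0.12 kg, standing felt down on the bench. Origin: centre of the felt underside; z up. Grasp it across its 45 mm width.
- parts_tin: Round grey parts tin, 60 mm across, 26 mm high, on the bench at the back, left of the tape roll; origin at the centre of its underside. A bystander.
- movement: Black quartz clock movement, 56 x 56 x 32 mm, on the bench behind the turntable; origin at the centre of its underside. A bystander.
- tape_roll: Roll of brown tape, 93 mm across, 45 mm high, on the bench behind the turntable; origin at the centre of its underside. A bystander.
Things that resemble listed ones, but are neither listed nor needed, are in the scene too. There is more than one size of the felt_block; the job needs the larger.

How it is judged:
On the way, in this order (a step that is already met when the one before it is completed fails the run):
1. the felt block is pressed on the joint face beside the brass dowel, the nest giving 1.5 to 15 mm (contact force between felt_block and lower_half above 2 N and value of joint nest between 0.0015 and 0.015 m and x of felt_block in the frame of joint_face between -0.05 and -0.026 m and y of felt_block in the frame of joint_face between -0.012 and 0.012 m and z of felt_block in the frame of joint_face between -0.004 and 0.004 m), for 0.1 s.
2. still pressed, the block passes between the brass end and the middle (contact force between felt_block and lower_half above 2 N and value of joint nest between 0.0015 and 0.015 m and x of felt_block in the frame of joint_face between -0.024 and -0.008 m and y of felt_block in the frame of joint_face between -0.012 and 0.012 m and z of felt_block in the frame of joint_face between -0.004 and 0.004 m), for 0.1 s.
3. still pressed, the block passes the middle (contact force between felt_block and lower_half above 2 N and value of joint nest between 0.0015 and 0.015 m and x of felt_block in the frame of joint_face between -0.007 and 0.007 m and y of felt_block in the frame of joint_face between -0.012 and 0.012 m and z of felt_block in the frame of joint_face between -0.004 and 0.004 m), for 0.1 s.
4. still pressed, the block passes between the middle and the steel end (contact force between felt_block and lower_half above 2 N and value of joint nest between 0.0015 and 0.015 m and x of felt_block in the frame of joint_face between 0.008 and 0.024 m and y of felt_block in the frame of joint_face between -0.012 and 0.012 m and z of felt_block in the frame of joint_face between -0.004 and 0.004 m), for 0.1 s.
5. still pressed, the block arrives beside the steel dowel (contact force between felt_block and lower_half above 2 N and value of joint nest between 0.0015 and 0.015 m and x of felt_block in the frame of joint_face between 0.026 and 0.05 m and y of felt_block in the frame of joint_face between -0.012 and 0.012 m and z of felt_block in the frame of joint_face between -0.004 and 0.004 m), for 0.1 s.
6. the block stands felt down on the bench, let go, and the nest is up again (height (world z) of felt_block below 0.006 m and angle between felt_block's own z axis and vertical below 0.1 rad and contact force between felt_block and the fingers below 0.1 N and linear speed of felt_block below 0.03 m/s and value of joint nest below 0.0015 m), for 0.2 s.
7. the cover is home on both dowels and pressed down, gripped (z of cover in the frame of joint_face between -0.003 and 0.002 m and horizontal distance between large_hole and brass_dowel below 0.004 m and horizontal distance between small_hole and steel_dowel below 0.004 m and contact force between cover and lower_half above 5 N and value of joint nest between 0.005 and 0.016 m and contact force between the fingers and cover above 3 N), for 0.5 s.
At the end, for the whole second after the job is handed in: The cover is home on both dowels (underside within 2 mm of the joint face, each hole within 4 mm of its dowel), still gripped by the fingers (over 3 N) and pressed on the lower half with more than 5 N so that the nest is 5 to 16 mm down; the felt block stands upright on the bench, released (all of step 7 and height (world z) of felt_block below 0.006 m and angle between felt_block's own z axis and vertical below 0.1 rad and contact force between felt_block and the fingers below 0.1 N and linear speed of felt_block below 0.03 m/s); the arm keeps its last pose, push and grip.
It fails at once if the felt block is rammed onto the housing (over 40 N) (contact force between felt_block and lower_half above 40 N).
It fails at once if the cover is rammed onto the housing (over 40 N) (contact force between cover and lower_half above 40 N).
It fails at once if the parts tin is pushed more than 30 mm (distance of parts_tin from where it was at the start of the episode above 0.03 m).
It fails at once if the movement is pushed more than 30 mm (distance of movement from where it was at the start of the episode above 0.03 m).
It fails at once if the tape roll is pushed more than 30 mm (distance of tape_roll from where it was at the start of the episode above 0.03 m).
It also fails if it takes over 72 s, if anything falls off the work surface, if the arm or the gripper's body presses on something with over 40 N, if the wrist force passes 120 N, or if a joint passes its speed limit or range.

ROBOT

A 7-joint arm with a two-finger parallel gripper is mounted at the origin on the work surface; the furniture and walls round the work are solid. World frame = base frame: x ahead of the robot, y to its left, z up, the work surface at z = 0. Lengths are in m, angles in rad, forces in N, time in s.
With the tool pointing down it reaches from about 0.425 to 0.925 m from the base axis. Payload 6.8 kg.
Tool frame: the origin (TCP) lies midway between the tips of the shut fingers; the grasp point (between the pads) lies 19 mm behind it (arm.grip_point_offset is the distance from the TCP to the grasp point, in m); x points along the fingers, y is the direction in which the jaws open and shut, and the axes are right-handed (so a half turn about x gives the same grasp; the last joint's range is limited). The gripper opens to 85 mm and grips with 20 to 120 N. Pads are 22 mm wide; open, the fingers measure 114 mm over their backs; the gripper's body (76 mm by 85 mm) begins 54 mm behind the grasp point. The pads swing forward as they close: fully open they stand 13 mm farther back than shut.
Start: joints at [1.193, 0.477, 0.022, 1.555, -0.011, 1.109, -0.083], TCP at [0.18, -0.651, 0.231] pointing down, gripper open.
Joint ranges: [-2.96, 2.96], [-0.34, 2.1], [-1.41, 1.46], [0.24, 2.44], [-1.37, 4.51], [0.17, 1.92], [-2.96, 2.96]. Speed limits (rad/s): [2.39, 2.39, 3.14, 3.14, 3.14, 3.14, 3.14].

INTERFACE

Orientations are given as [roll, pitch, yaw] about the fixed x, y, z axes, in that order (R = Rz(yaw) Ry(pitch) Rx(roll)).
In Python, from workcell import sensors, viewer, ticket, arm gives the robot as it stands. The module is installed in compiled form; this text tells all that it offers.
- The arm moves only by the tool step_arm, never from a script. Its argument "plan" is text: rows parted by semicolons, each of 5 numbers parted by spaces: the opening, from -1 (shut) to 1 (fully open), so that 0 is half open, then the shift along the tool's x, y, z in m, then the turn about the tool's x in rad. A call has 1 to 12 rows; each row is the pose to reach, as a shift and turn from the pose commanded when the call began, along the tool's axes at that moment; what a row does not reach only later rows make up. A row lasts 1/10 s, in which the tool goes at most 50 mm and 8.59 degrees, less where a joint would pass 70% of its speed; a pose out of reach is approached as far as the arm can. A call with a gripper value outside its range is refused whole. The fingers move at their own pace and stop on an object; "grip_force" is the grip in N (left out, the last holds). Time passes only in rows, so rows that repeat a pose let the fingers close. It gives the time, the measured TCP pose, the force and the opening at its end, in the units of the state.
- sensors.get_obs(): the state, without advancing time (a new reading comes with each control period).
- viewer.read_camera(name): name is "scene" or "top" or "wrist"; returns (picture, depth): 420x560x3 uint8, blue, green, red; 420x560 float32, m along the optical axis (not along the pixel's ray), 0 where there is no reading.
- viewer.camera_info(name): a dict with "mtx" (3x3 intrinsics, pixels), "R" (3x3) and "t" (3): a world point X has camera coordinates R X + t. Camera axes: x right, y down, z forward; pixel columns grow to the right and rows downward; lengths in m; the calibration is good to about 2 mm. A picture is of the moment at which its call begins: read the wrist's pose just before it. camera_info takes no time and is no camera call; for the wrist camera it gives the pose at the moment of the call.
- ticket.sign_off(): hands the job in, once; it reports no verdict.
Trained networks look in the newest picture that a camera, given by its name, has taken for a name from the list of things; names that differ only in an ending like _2 or _b are one class to them, and where a whole thing is asked for, a point or a joint stands for the part that bears it (a point fixed in the world has none). Each returns a list of dicts, best first, with "conf" (0 to 1); they miss things now and then, are a little off and sometimes report something else, mostly with a low value. They report only what shows in the picture. A call takes as long as a camera call. They do not tell look-alikes from the thing itself.
- viewer.recognise(camera, thing): "at" ([column, row] in pixels, amid what is visible of it).
The state is a dict: "t": time; "joint_positions": joint angles; "qvel": joint speeds; "joint_torque": joint torques, N m; "tool_pos": TCP position; "tcp_rot": TCP orientation; "force": force on the tool from outside, world axes, zero at the start; "moment": the same for the moment, N m; "width": finger opening in m.
Only numpy, scipy, OpenCV 4.12 (cv2) and the standard library are available. Lean on these libraries where they do the work, as an engineer would, in place of code of your own. Each camera call takes 0.05 s, during which the arm holds its last target.

## Working session

There is one attempt and no reset: what is moved stays moved. The work goes in short steps, Python scripts to look and compute and a tool call to move; the robot and the scene stay as the last step left them, time stands still between calls to the robot, and variables do not carry over. Pictures are saved under pics/ and viewed, and the job is handed in when it is done.

Besides the shell and the picture viewer there is one more tool, called in YAML: its name, and indented under it one key for each argument. step_arm: Moves the arm, as the interface text tells. Its arguments: {"type":"object","properties":{"plan":{"type":"string"},"grip_force":{"type":"number"}},"required":["plan"]}

```bash
mkdir -p pics; python3 - <<'E'
from workcell import sensors, viewer, ticket, arm
import cv2
o=sensors.get_obs(); print({k:o[k] for k in ('t','tool_pos','tcp_rot','force','width')})
print(arm.grip_point_offset)
for n in ('scene','top'):
    p,d=viewer.read_camera(n); cv2.imwrite(f'pics/{n}0.png',p)
    i=viewer.camera_info(n); print(n,i)
E
```

```text
{'t': 0.0, 'tool_pos': array([ 0.1797351 , -0.65002133,  0.23030821]), 'tcp_rot': array([-1.4982204 ,  1.56895057,  1.91318497]), 'force': array([ 0.1867288 , -0.52591443, -0.24622915]), 'width': 0.08576525680466768}
0.0187
scene {'mtx': array([[508.78218137,   0.        , 287.04793278],
       [  0.        , 508.78218137, 215.0409634 ],
       [  0.        ,   0.        ,   1.        ]]), 'R': array([[-0.76974834, -0.63832709,  0.00510025],
       [-0.40583509,  0.48319155, -0.77577304],
       [ 0.49273255, -0.59921987, -0.63099143]]), 't': array([0.38404362, 0.2808631 , 0.97492782])}
top {'mtx': array([[474.82439176,   0.        , 281.27407872],
       [  0.        , 474.82439176, 205.86562411],
       [  0.        ,   0.        ,   1.        ]]), 'R': array([[ 0.02818209, -0.99947909,  0.0157264 ],
       [-0.98753829, -0.03027544, -0.15443936],
       [ 0.15483503, -0.011178  , -0.9878771 ]]), 't': array([-0.04631316,  0.50043469,  1.26574211])}
```

View pics/scene0.png

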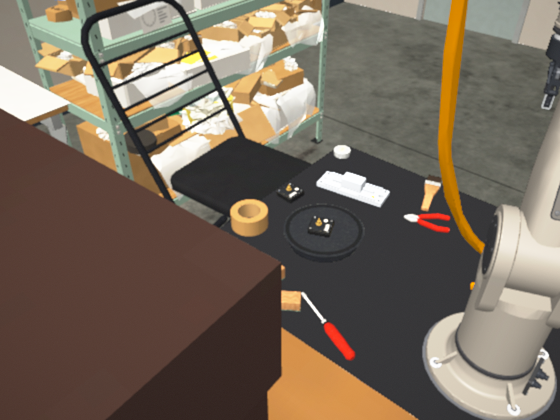

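View pics/top0.png

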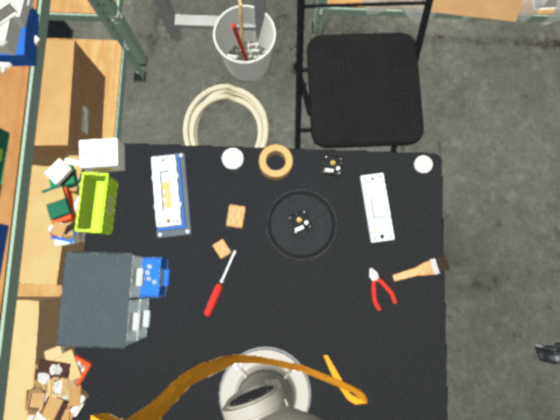

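```bash
cat > h.py <<'E'
from workcell import sensors, viewer, ticket, arm
import cv2, numpy as np
def pts(info,d):
    K=info['mtx'];v,u=np.mgrid[0:d.shape[0],0:d.shape[1]]
    c=np.stack([(u-K[0,2])/K[0,0]*d,(v-K[1,2])/K[1,1]*d,d],-1)
    return (c-info['t'])@info['R']   # R^T (c-t)
def ray_z(info,px,z):
    K=info['mtx'];r=np.linalg.inv(K)@np.array([px[0],px[1],1.]);R=info['R'];t=info['t']
    o=-R.T@t;dr=R.T@r;return o+dr*(z-o[2])/dr[2]
def tcpR(o):
    from scipy.spatial.transform import Rotation as Ro
    return Ro.from_euler('xyz',o['tcp_rot']).as_matrix()
E
python3 - <<'E'
from h import *
p,d=viewer.read_camera('top');i=viewer.camera_info('top');P=pts(i,d)
np.savez('top.npz',p=p,d=d,P=P)
a=cv2.resize(p[140:250,140:260],None,fx=5,fy=5,interpolation=cv2.INTER_CUBIC);cv2.imwrite('pics/cropA.png',a)
b=cv2.resize(p[150:260,345:445],None,fx=5,fy=5,interpolation=cv2.INTER_CUBIC);cv2.imwrite('pics/cropB.png',b)
for n,(x0,x1,y0,y1),zs in [('nest',(145,195,145,240),[(.068,.08)]),('block',(224,250,200,230),[(.02,.06)]),('small',(210,233,236,262),[(.01,.06)]),('cover',(355,400,165,248),[(.007,.018),(.035,.05)])]:
    for lo,hi in zs:
        q=P[y0:y1,x0:x1].reshape(-1,3);m=(q[:,2]>lo)&(q[:,2]<hi);q=q[m]
        if len(q)<5: print(n,len(q),P[y0:y1,x0:x1,2].max());continue
        r=cv2.minAreaRect((q[:,:2]*1000).astype(np.float32)); print(n,len(q),np.median(q,0).round(4),r)
E
```

```text
nest 1260 [0.5287 0.2788 0.0733] ((531.1725463867188, 279.0062561035156), (191.53289794921875, 69.68605041503906), 8.275005340576172)
block 364 [0.4719 0.0926 0.0344] ((472.4256286621094, 92.73220825195312), (44.766971588134766, 60.70542907714844), 83.45452117919922)
small 217 [0.3801 0.1267 0.0255] ((374.6947326660156, 122.76338195800781), (64.03180694580078, 33.368743896484375), 35.849151611328125)
cover 1080 [ 0.5069 -0.2997  0.0125] ((511.98095703125, -297.0983581542969), (116.00455474853516, 230.32839965820312), 85.7645492553711)
cover 283 [ 0.5114 -0.301   0.0424] ((512.2869873046875, -301.6855773925781), (60.34049987792969, 37.50666809082031), 7.588819980621338)
```

View pics/cropA.png

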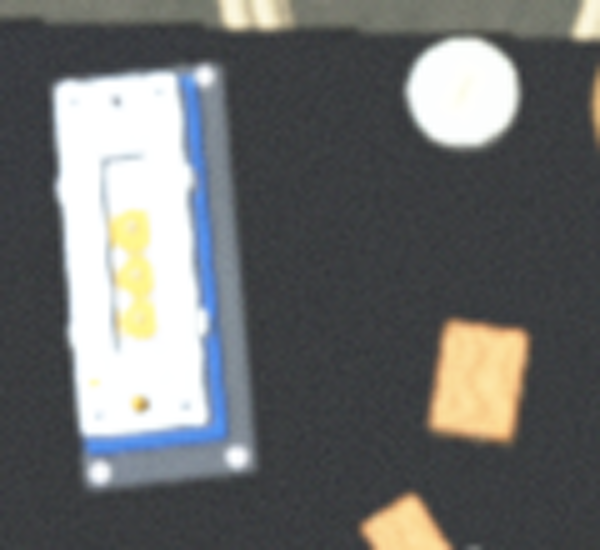

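View pics/cropB.png

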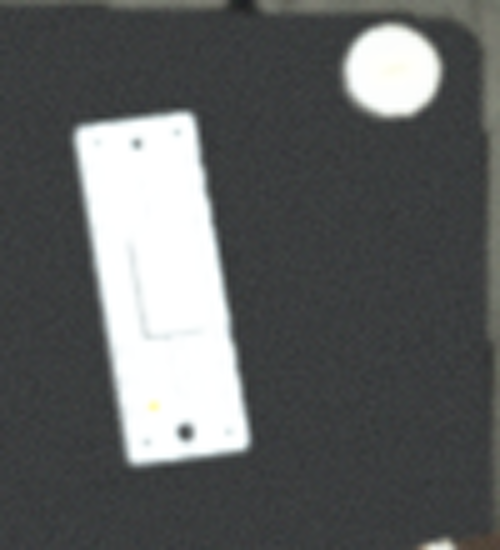

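```bash
python3 - <<'E'
from h import *
o=sensors.get_obs();R=tcpR(o);print(R.round(3),o['tool_pos'],o['t'])
i=viewer.camera_info('wrist');print(i['mtx'],(-i['R'].T@i['t']),i['R'])
it=viewer.camera_info('top')
for n,px,z in [('brass',(168,220.6),.09),('steel',(163.4,160),.09),('large',(382.2,236.2),.012),('small',(372.4,178.6),.012)]:
    print(n,ray_z(it,px,z).round(4))
print('shift to cover view', R.T@(np.array([.50,-.32,.40])-o['tool_pos']))
E
```

```text
[[-0.     0.266 -0.964]
 [ 0.001 -0.964 -0.266]
 [-1.    -0.001  0.   ]] [ 0.17977994 -0.65016311  0.23056057] 0.15
[[365.75720185   0.         283.34989862]
 [  0.         365.75720185 210.20168698]
 [  0.           0.           1.        ]] [ 0.24601178 -0.63111466  0.37245849] [[ 0.26651517 -0.96382715 -0.00262364]
 [-0.92713222 -0.25711047  0.27261704]
 [-0.26343027 -0.07022412 -0.96211905]]
brass [0.4455 0.2643 0.09  ]
steel [0.6079 0.2871 0.09  ]
large [ 0.4289 -0.3156  0.012 ]
small [ 0.5921 -0.2884  0.012 ]
shift to cover view [-0.16914914 -0.23312509 -0.39661007]
```

step_arm:
  plan: "1 -0.002 -0.02 -0.038 0.01;1 -0.004 -0.04 -0.076 0.02;1 -0.006 -0.06 -0.114 0.03;1 -0.008 -0.08 -0.152 0.05;1 -0.01 -0.1 -0.19 0.06;1 -0.012 -0.12 -0.228 0.07;1 -0.014 -0.14 -0.266 0.08;1 -0.016 -0.16 -0.304 0.09;1 -0.018 -0.18 -0.342 0.1;1 -0.02 -0.2 -0.38 0.12;1 -0.02 -0.22 -0.42 0.13;1 -0.02 -0.238 -0.455 0.13"

```text
t: 1.35
tool_pos: [0.5565, -0.2979, 0.2512]
tcp_rot: [-2.09, 1.57, 1.192]
force: [-0.4, -0.4, -0.4]
width: 0.0855
```

step_arm:
  plan: "1 0 0 0 0;1 0 0 0 0;1 0 0 0 0"

```text
t: 1.65
tool_pos: [0.554, -0.3012, 0.251]
tcp_rot: [0.363, 1.57, -2.641]
force: [0.7, 0.3, 0.2]
width: 0.0853
```

```bash
cat > w.py <<'E'
from h import *
import sys
n=sys.argv[1]
o=sensors.get_obs();i=viewer.camera_info('wrist');p,d=viewer.read_camera('wrist')
np.savez(n+'.npz',p=p,d=d,P=pts(i,d),K=i['mtx'],R=i['R'],t=i['t'],tp=o['tool_pos'],TR=tcpR(o))
cv2.imwrite(f'pics/{n}.png',p); print(o['t'],o['tool_pos'],tcpR(o).round(3).tolist(),o['force'],o['width'])
E
python3 w.py w1
```

```text
1.65 [ 0.5539537  -0.30120118  0.25101504] [[-0.001, 0.138, -0.99], [-0.001, -0.99, -0.138], [-1.0, 0.0, 0.001]] [0.65299802 0.30410688 0.18739751] 0.08528289180713342
```

View pics/w1.png

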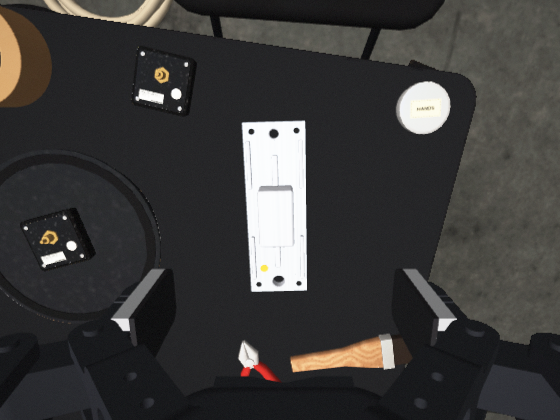

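```bash
python3 - <<'E'
from h import *
z=np.load('w1.npz');p=z['p'];I=dict(mtx=z['K'],R=z['R'],t=z['t']);P=z['P']
g=cv2.cvtColor(p,cv2.COLOR_BGR2GRAY)
for n,(u,v) in [('small',(273.5,132.5)),('large',(278.5,281))]:
    w=9;u0,v0=int(u)-w,int(v)-w;c=g[v0:v0+2*w+1,u0:u0+2*w+1].astype(float)
    wt=np.clip(170-c,0,None); m=(np.hypot(*(np.mgrid[-w:w+1,-w:w+1]))<=8);wt*=m
    V,U=np.mgrid[v0:v0+2*w+1,u0:u0+2*w+1]
    px=((wt*U).sum()/wt.sum(),(wt*V).sum()/wt.sum()); print(n,px,ray_z(I,px,.012))
    cv2.imwrite(f'pics/{n}h.png',cv2.resize(g[v0-6:v0+26,u0-6:u0+26],None,fx=8,fy=8))
q=P[100:300,235:315].reshape(-1,3)
for lo,hi in((.038,.047),(.009,.015)):
    k=q[(q[:,2]>lo)&(q[:,2]<hi)];print(len(k),np.median(k,0),cv2.minAreaRect((k[:,:2]*1000).astype(np.float32)))
E
python3 - <<'E'
import cv2,numpy as np
a=cv2.imread('pics/smallh.png');b=cv2.imread('pics/largeh.png');cv2.imwrite('pics/holes.png',np.hstack([a,b]))
E
```

```text
small (np.float64(273.37098930481284), np.float64(133.22339572192513)) [ 0.59423297 -0.28407311  0.012     ]
large (np.float64(277.8385538843659), np.float64(279.12060162826)) [ 0.43260091 -0.31044828  0.012     ]
1986 [ 0.51362212 -0.29781858  0.04134294] ((512.072265625, -297.9440002441406), (59.840354919433594, 35.87419128417969), 9.224546432495117)
6695 [ 0.53879448 -0.29665928  0.01145355] ((511.24493408203125, -298.0380554199219), (190.86036682128906, 64.2448501586914), 9.478192329406738)
```

View pics/holes.png

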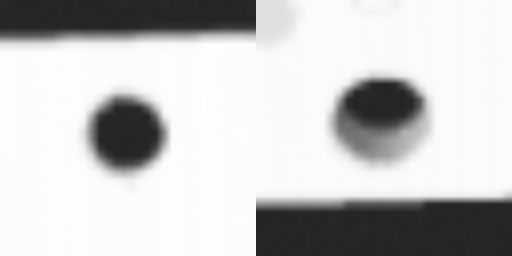

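step_arm:
  plan: "1 -0.003 -0.04 -0.003 0;1 -0.006 -0.08 -0.006 0;1 -0.009 -0.12 -0.009 0;1 -0.012 -0.16 -0.012 0;1 -0.015 -0.2 -0.015 0;1 -0.018 -0.24 -0.018 0;1 -0.021 -0.28 -0.021 0;1 -0.024 -0.32 -0.024 0;1 -0.027 -0.36 -0.027 0;1 -0.03 -0.395 -0.03 0;1 -0.03 -0.425 -0.032 0;1 -0.03 -0.45 -0.032 0"

```text
t: 2.9
tool_pos: [0.524, 0.1505, 0.2816]
tcp_rot: [3.034, 1.57, 0.031]
force: [-0.1, -0.5, -0.0]
width: 0.0855
```

step_arm:
  plan: "1 0 0 0 0;1 0 0 0 0;1 0 0 0 0"

```text
t: 3.2
tool_pos: [0.5244, 0.1479, 0.2812]
tcp_rot: [1.52, 1.57, -1.485]
force: [0.1, 0.7, 0.3]
width: 0.0854
```

```bash
python3 w.py w2
```

```text
3.2 [0.52442503 0.14792889 0.28124663] [[0.0, 0.136, -0.991], [-0.001, -0.991, -0.136], [-1.0, 0.001, 0.0]] [0.1008322  0.73020872 0.32378438] 0.08540020629108977
```

View pics/w2.png

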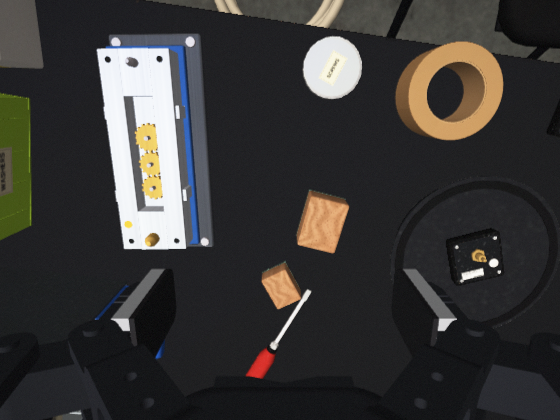

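```bash
python3 - <<'E'
from h import *
z=np.load('w2.npz');p=z['p'];I=dict(mtx=z['K'],R=z['R'],t=z['t']);P=z['P']
def rect(n,u0,u1,v0,v1,lo,hi):
    q=P[v0:v1,u0:u1].reshape(-1,3);k=q[(q[:,2]>lo)&(q[:,2]<hi)];print(n,len(k),np.median(k,0).round(4),cv2.minAreaRect((k[:,:2]*1000).astype(np.float32)))
rect('big',285,360,180,262,.03,.04)
rect('small',255,305,260,310,.015,.05)
rect('face',90,190,40,255,.07,.079)
g=cv2.cvtColor(p,cv2.COLOR_BGR2GRAY)
a=p[40:85,110:155];b=p[218:263,130:175]
cv2.imwrite('pics/dow.png',np.hstack([cv2.resize(x,None,fx=8,fy=8,interpolation=cv2.INTER_CUBIC) for x in(a,b)]))
t=np.load('top.npz');Q=t['P']
for nm,(x0,x1,y0,y1) in {'bluebox':(62,170,250,350),'green':(75,118,170,235)}.items():
    q=Q[y0:y1,x0:x1].reshape(-1,3);k=q[q[:,2]>.02];print(nm,k.min(0).round(3),k.max(0).round(3))
q=Q[250:300,140:172].reshape(-1,3);k=q[q[:,2]>.02];print(k.min(0),k.max(0))
E
```

```text
big 2038 [0.473  0.0977 0.0342] ((471.4626770019531, 97.23811340332031), (45.30897903442383, 60.10920715332031), 83.10174560546875)
small 1017 [0.3842 0.1324 0.0252] ((381.3824768066406, 132.21315002441406), (45.21603012084961, 33.780433654785156), 34.436134338378906)
face 10395 [0.5441 0.2852 0.0735] ((529.158203125, 283.17230224609375), (190.81260681152344, 67.1489486694336), 9.088081359863281)
bluebox [ 0.118 -0.017  0.02 ] [0.355 0.483 1.328]
green [ 0.3   -0.017  0.02 ] [0.591 0.541 1.328]
[ 0.2397308  -0.01698968  0.02012149] [0.35509234 0.34034521 1.32841279]
```

View pics/dow.png

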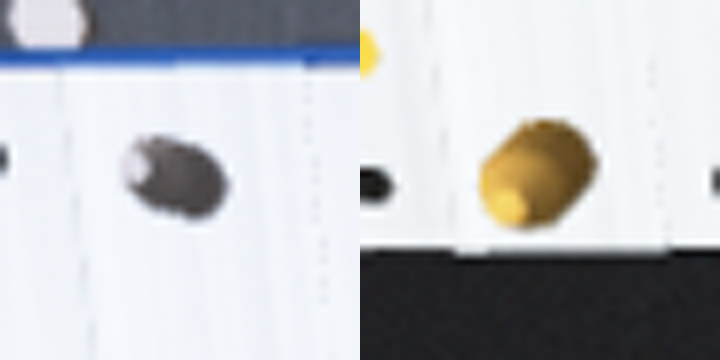

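step_arm:
  plan: "1 0.02 0.011 0.015 0.065;1 0.05 0.022 0.03 0.13;1 0.09 0.033 0.045 0.195;1 0.125 0.044 0.06 0.257;1 0.15 0.044 0.06 0.257;1 0.15 0.044 0.06 0.257;1 0.15 0.044 0.06 0.257;1 0.15 0.044 0.06 0.257"

```text
t: 4.05
tool_pos: [0.4723, 0.0985, 0.1329]
tcp_rot: [-2.743, 1.568, 0.281]
force: [-1.1, -0.5, 0.6]
width: 0.0855
```

```bash
python3 w.py w3;  python3 - <<'E'
from h import *
z=np.load('w2.npz');I=dict(mtx=z['K'],R=z['R'],t=z['t'])
s=ray_z(I,(127.3,60.4),.09);b=ray_z(I,(149,243.6),.09);print(s,b,np.linalg.norm(s-b),(s+b)/2,np.degrees(np.arctan2(*(s-b)[[1,0]])))
z=np.load('w3.npz');P=z['P'];m=(P[...,2]>.03)&(P[...,2]<.04);m[:, :180]=0;m[:,400:]=0
n,l,st,c=cv2.connectedComponentsWithStats(m.astype(np.uint8))
for j in range(1,n):
    if st[j,4]>300:
        k=P[l==j];print(st[j],cv2.minAreaRect((k[:,:2]*1000).astype(np.float32)))
E
```

```text
4.05 [0.47232486 0.09851684 0.13289698] [[0.003, -0.117, -0.993], [0.001, -0.993, 0.117], [-1.0, -0.001, -0.003]] [-1.09609127 -0.48265486  0.56475787] 0.08547575575531054
[0.61164465 0.29465492 0.09      ] [0.44760862 0.2702861  0.09      ] 0.16583623616159804 [0.52962664 0.28247051 0.09      ] 8.449930468345368
[ 254  168   67   84 5421] ((471.73931884765625, 97.02469635009766), (45.005523681640625, 59.60445022583008), 83.20914459228516)
```

View pics/w3.png

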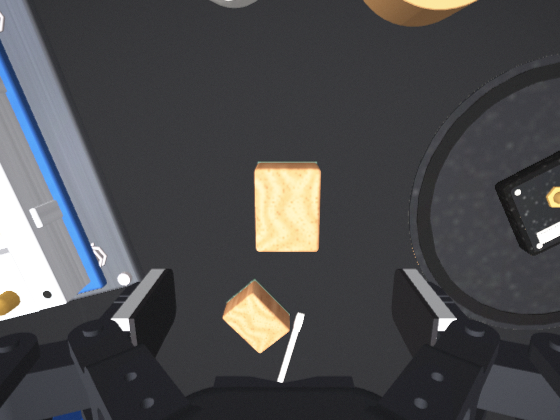

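step_arm:
  plan: "1 0.03 0.001 0 0;1 0.06 0.001 0 0;1 0.085 0.001 0 0;1 0.105 0.001 0 0;1 0.117 0.001 0 0;1 0.123 0.001 0 0;1 0.123 0.001 0 0;-1 0.123 0.001 0 0;-1 0.123 0.001 0 0;-1 0.123 0.001 0 0;-1 0.123 0.001 0 0;-1 0.123 0.001 0 0"
  grip_force: 45

```text
t: 5.3
tool_pos: [0.4713, 0.0973, 0.0092]
tcp_rot: [-2.931, 1.569, 0.093]
force: [-1.1, 0.3, 5.5]
width: 0.0441
```

step_arm:
  plan: "-1 0 0 0 0;-1 0 0 0 0;-1 0 0 0 0"

```text
t: 5.6
tool_pos: [0.4713, 0.0973, 0.0092]
tcp_rot: [-2.909, 1.569, 0.115]
force: [-0.8, -1.4, 5.3]
width: 0.0442
```

step_arm:
  plan: "-1 -0.02 0 0 0;-1 -0.06 0 0 0;-1 -0.1 0 0 0;-1 -0.135 -0.015 -0.002 -0.07;-1 -0.165 -0.04 -0.005 -0.14;-1 -0.19 -0.065 -0.008 -0.21;-1 -0.21 -0.09 -0.011 -0.267;-1 -0.21 -0.105 -0.011 -0.267;-1 -0.21 -0.105 -0.011 -0.267;-1 -0.21 -0.105 -0.011 -0.267;-1 -0.21 -0.105 -0.011 -0.267"

```text
t: 6.7
tool_pos: [0.493, 0.1982, 0.2168]
tcp_rot: [0.516, 1.568, -2.478]
force: [0.1, -0.5, -1.7]
width: 0.0445
```

```bash
python3 w.py w4
```

```text
6.7 [0.49302876 0.19821751 0.21678434] [[-0.003, 0.147, -0.989], [-0.002, -0.989, -0.147], [-1.0, 0.002, 0.003]] [ 0.08979834 -0.52440598 -1.67920445] 0.04454605893299819
```

View pics/w4.png

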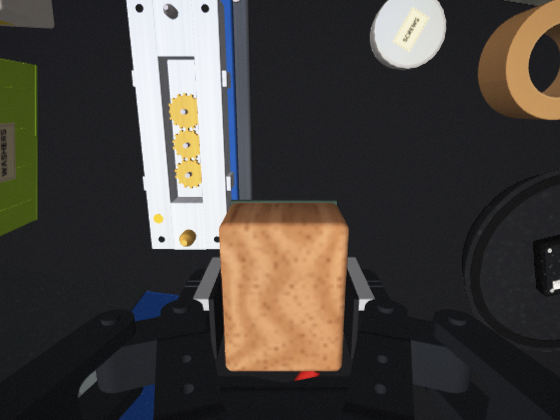

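```bash
python3 - <<'E'
from h import *
z=np.load('w4.npz');p=z['p'];P=z['P'];I=dict(mtx=z['K'],R=z['R'],t=z['t'])
a=p[0:40,150:190];b=p[220:260,165:205]
cv2.imwrite('pics/dow4.png',np.hstack([cv2.resize(x,None,fx=10,fy=10,interpolation=cv2.INTER_CUBIC) for x in(a,b)]))
q=P[190:380,215:355].reshape(-1,3);q=(q-z['tp'])@z['TR']  # tool coords
k=q[(q[:,0]<-.005)&(q[:,0]>-.05)]
print(np.percentile(k[:,0],[1,25,50,75,99]))
m=np.median(k[:,0]); k=k[abs(k[:,0]-m)<.002];print(m,cv2.minAreaRect((k[:,1:]*1000).astype(np.float32)))
E
```

```text
[-0.0381171  -0.02546894 -0.02500136 -0.02447887 -0.00746161]
-0.02500135695111666 ((-0.6322307586669922, -0.8838825225830078), (60.3809700012207, 49.30217742919922), 89.71530151367188)
```

View pics/dow4.png

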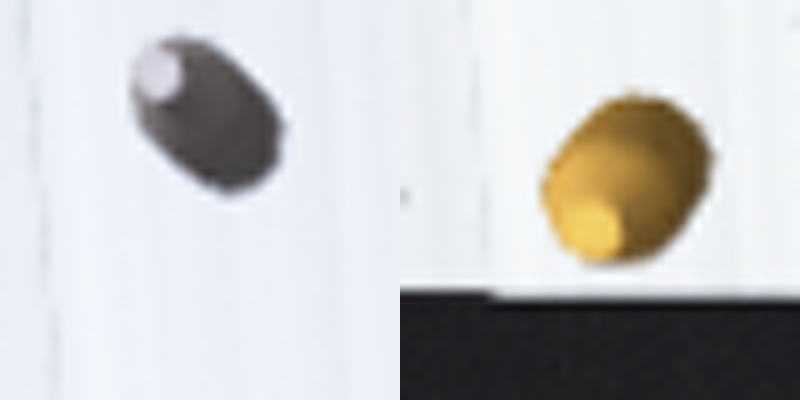

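```bash
python3 - <<'E'
from h import *
z=np.load('w4.npz');I=dict(mtx=z['K'],R=z['R'],t=z['t'])
s=ray_z(I,(165.5,6.7),.09);b=ray_z(I,(184,242.5),.09);m=(s+b)/2;a=np.arctan2(*(s-b)[[1,0]])
print(s,b,np.linalg.norm(s-b),m,np.degrees(a))
u=np.array([np.cos(a),np.sin(a),0])
g=m+(-.036)*u; g[2]=.074+.010+.008
TR=z['TR'];print('goal tcp',g,'tool shift',TR.T@(g-z['tp']), 'u in tool',TR.T@u)
P=z['P'];q=P[30:200,140:225].reshape(-1,3);k=q[(q[:,2]>.065)&(q[:,2]<.08)];print('face z',np.median(k[:,2]))
E
```

```text
[0.61168908 0.29534958 0.09      ] [0.447741   0.27118699 0.09      ] 0.16571904655236674 [0.52971504 0.28326829 0.09      ] 8.383872866388767
goal tcp [0.49409976 0.27801932 0.092     ] tool shift [ 0.12461917 -0.07897899 -0.01315255] u in tool [-0.00286005  0.00127941 -0.99999509]
face z 0.07336793310347904
```

step_arm:
  plan: "-1 0 -0.03 -0.005 0;-1 0 -0.06 -0.01 0;-1 0.02 -0.079 -0.013 0;-1 0.05 -0.079 -0.013 0;-1 0.08 -0.079 -0.013 0;-1 0.1 -0.079 -0.013 0;-1 0.112 -0.079 -0.013 0;-1 0.12 -0.079 -0.013 0;-1 0.124 -0.079 -0.013 0;-1 0.124 -0.079 -0.013 0;-1 0.124 -0.079 -0.013 0"

```text
t: 7.85
tool_pos: [0.4954, 0.2806, 0.0951]
tcp_rot: [-2.78, 1.569, 0.512]
force: [0.4, -0.1, -2.1]
width: 0.0441
```

step_arm:
  plan: "-1 0.003 0 0 0;-1 0.006 0 0 0;-1 0.008 0 0 0;-1 0.009 0 0 0;-1 0.01 0 0 0;-1 0.01 0 0 0"

```text
t: 8.45
tool_pos: [0.4948, 0.2802, 0.0841]
tcp_rot: [0.506, 1.571, -2.486]
force: [0.2, 0.2, -1.8]
width: 0.0441
```

step_arm:
  plan: "-1 0.001 0 0 0;-1 0.002 0 0 0;-1 0.003 0 0 0;-1 0.003 0 0 0"

```text
t: 8.85
tool_pos: [0.495, 0.2804, 0.0816]
tcp_rot: [-2.917, 1.57, 0.375]
force: [-0.6, -1.0, 4.3]
width: 0.0442
```

```bash
python3 - <<'E'
from h import *
o=sensors.get_obs();print(o['tool_pos'],o['force'],tcpR(o).round(4).tolist())
E
```

```text
[0.49500851 0.2803636  0.08155131] [-0.64005644 -0.9557636   4.28644359] [[0.0004, 0.1492, -0.9888], [0.0001, -0.9888, -0.1492], [-1.0, -0.0001, -0.0004]]
```

step_arm:
  plan: "-1 0.001 0 0 0;-1 0.002 0 0 0;-1 0.002 0 0 0;-1 0.002 0 0 0;-1 0.002 0 0 0"

```text
t: 9.35
tool_pos: [0.495, 0.2804, 0.0794]
tcp_rot: [-2.725, 1.57, 0.566]
force: [-1.5, -1.0, 5.0]
width: 0.0441
```

```bash
python3 - <<'E'
from h import *
o=sensors.get_obs();print(o['tool_pos'],o['force'])
E
```

```text
[0.4949907  0.28035581 0.07940718] [-1.5303994  -1.00746999  4.95530741]
```

step_arm:
  plan: "-1 0 0 -0.002 0;-1 0 0 -0.005 0;-1 0 0 -0.008 0;-1 0 0 -0.011 0;-1 0 0 -0.014 0;-1 0 0.001 -0.017 0;-1 0 0.001 -0.02 0;-1 0 0.001 -0.023 0;-1 0 0.001 -0.026 0;-1 0 0.001 -0.029 0;-1 0 0.001 -0.032 0;-1 0 0.001 -0.035 0"

```text
t: 10.55
tool_pos: [0.5289, 0.2847, 0.0792]
tcp_rot: [-0.008, 1.569, -2.999]
force: [-4.1, -0.9, 5.2]
width: 0.0438
```

step_arm:
  plan: "-1 0 0 -0.003 0;-1 0 0 -0.006 0;-1 0 0 -0.009 0;-1 0 0 -0.012 0;-1 0 0 -0.015 0;-1 0 0.001 -0.018 0;-1 0 0.001 -0.021 0;-1 0 0.001 -0.024 0;-1 0 0.001 -0.027 0;-1 0 0.001 -0.03 0;-1 0 0.001 -0.032 0;-1 0 0.001 -0.034 0"

```text
t: 11.75
tool_pos: [0.5627, 0.2889, 0.0792]
tcp_rot: [-0.066, 1.569, -3.057]
force: [-2.5, 0.3, 5.3]
width: 0.0445
```

step_arm:
  plan: "-1 0 0 0 0;-1 0 0 0 0;-1 0 0 0 0"

```text
t: 12.05
tool_pos: [0.5631, 0.2889, 0.0793]
tcp_rot: [-0.596, 1.57, 2.696]
force: [-3.1, 0.5, 4.7]
width: 0.0444
```

```bash
python3 - <<'E'
from h import *
o=sensors.get_obs();print(o['tool_pos'],o['force'],tcpR(o).round(4).tolist())
d=o['tool_pos'][:2]-[.5297,.2833];a=np.radians(8.4);print(d@[np.cos(a),np.sin(a)],d@[-np.sin(a),np.cos(a)])
E
```

```text
[0.56308738 0.2888886  0.07929592] [-3.13381725  0.51232371  4.66492219] [[-0.0004, 0.1496, -0.9887], [0.0002, -0.9887, -0.1496], [-1.0, -0.0002, 0.0004]]
0.033845613164521435 0.0006513135621541428
```

step_arm:
  plan: "-1 -0.005 0 0 0;-1 -0.015 0 0 0;-1 -0.04 0 0 0;-1 -0.07 0 0 0;-1 -0.1 0.02 0.015 0;-1 -0.11 0.05 0.035 0;-1 -0.11 0.085 0.058 0;-1 -0.11 0.12 0.081 0;-1 -0.11 0.15 0.102 0;-1 -0.1 0.176 0.119 0;-1 -0.08 0.176 0.119 0;-1 -0.05 0.176 0.119 0"

```text
t: 13.25
tool_pos: [0.4735, 0.0953, 0.1306]
tcp_rot: [2.978, 1.566, -0.017]
force: [0.5, 0.2, -1.4]
width: 0.0439
```

step_arm:
  plan: "-1 0.03 0 0 0;-1 0.06 0 0 0;-1 0.085 0 0 0;-1 0.1 0 0 0;-1 0.108 0 0 0;-1 0.112 0 0 0;-1 0.114 0 0 0;-1 0.114 0 0 0;-1 0.114 0 0 0"

```text
t: 14.15
tool_pos: [0.4726, 0.0969, 0.016]
tcp_rot: [-3.132, 1.569, 0.16]
force: [-0.1, -0.1, -0.9]
width: 0.0441
```

step_arm:
  plan: "-1 0.002 0 0 0;-1 0.004 0 0 0;-1 0.005 0 0 0;-1 0.006 0 0 0;-1 0.006 0 0 0;-1 0.006 0 0 0"

```text
t: 14.75
tool_pos: [0.472, 0.0968, 0.0093]
tcp_rot: [-2.779, 1.571, 0.513]
force: [-0.7, 0.3, -2.1]
width: 0.0445
```

step_arm:
  plan: "-1 0.001 0 0 0;-1 0.001 0 0 0;-1 0.001 0 0 0"

```text
t: 15.05
tool_pos: [0.472, 0.0968, 0.0092]
tcp_rot: [2.055, 1.57, -0.937]
force: [-4.1, -0.1, 13.4]
width: 0.0445
```

step_arm:
  plan: "-0.3 -0.001 0 0 0;0 -0.001 0 0 0;0.5 -0.001 0 0 0;1 -0.001 0 0 0;1 -0.001 0 0 0;1 -0.001 0 0 0;1 -0.02 0 0 0;1 -0.06 0 0 0;1 -0.1 0 0 0;1 -0.14 0 0 0;1 -0.17 0 0 0;1 -0.17 0 0 0"

```text
t: 16.25
tool_pos: [0.4747, 0.0976, 0.1825]
tcp_rot: [-3.102, 1.563, 0.189]
force: [0.1, -0.2, -0.1]
width: 0.0857
```

```bash
python3 w.py w5
```

```text
16.25 [0.47468993 0.09761801 0.18247129] [[0.008, 0.149, -0.989], [0.002, -0.989, -0.149], [-1.0, -0.0, -0.008]] [ 0.11474313 -0.18094848 -0.0578357 ] 0.08572014572434365
```

View pics/w5.png

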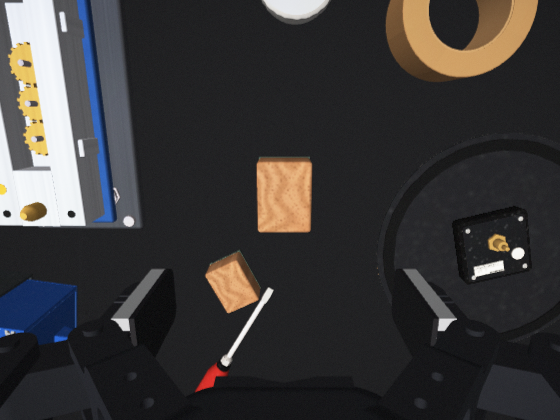

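step_arm:
  plan: "1 -0.02 -0.03 -0.02 0;1 -0.04 -0.06 -0.04 0;1 -0.06 -0.09 -0.06 0;1 -0.08 -0.12 -0.08 0;1 -0.1 -0.15 -0.1 0;1 -0.1 -0.17 -0.122 0;1 -0.1 -0.17 -0.122 0;1 -0.1 -0.17 -0.122 0;1 -0.1 -0.17 -0.122 0;1 -0.1 -0.17 -0.122 0"

```text
t: 17.3
tool_pos: [0.5669, 0.2817, 0.2776]
tcp_rot: [0.801, 1.569, -2.192]
force: [0.2, -0.4, -0.1]
width: 0.0856
```

```bash
python3 w.py w6; python3 - <<'E'
from h import *
z=np.load('w6.npz');p=z['p']
I=dict(mtx=z['K'],R=z['R'],t=z['t'])
K,R,t=I['mtx'],I['R'],I['t']
def pr(X):
    c=R@X+t;return (K@(c/c[2]))[:2]
out=[]
for X in ([.6117,.2953,.09],[.4477,.2712,.09]):
    u,v=pr(np.array(X)).round().astype(int);print(u,v);a=p[max(v-20,0):v+20,u-20:u+20];out.append(cv2.resize(a,(400,400),interpolation=cv2.INTER_CUBIC))
cv2.imwrite('pics/dow6.png',np.hstack(out))
E
```

```text
17.3 [0.56689292 0.28166706 0.27759186] [[-0.001, 0.148, -0.989], [-0.001, -0.989, -0.148], [-1.0, 0.001, 0.001]] [ 0.19186228 -0.37773273 -0.0539306 ] 0.08556031849601595
277 133
277 301
```

View pics/w6.png

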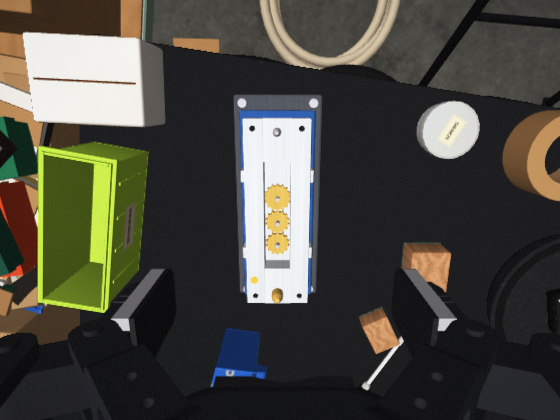

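View pics/dow6.png

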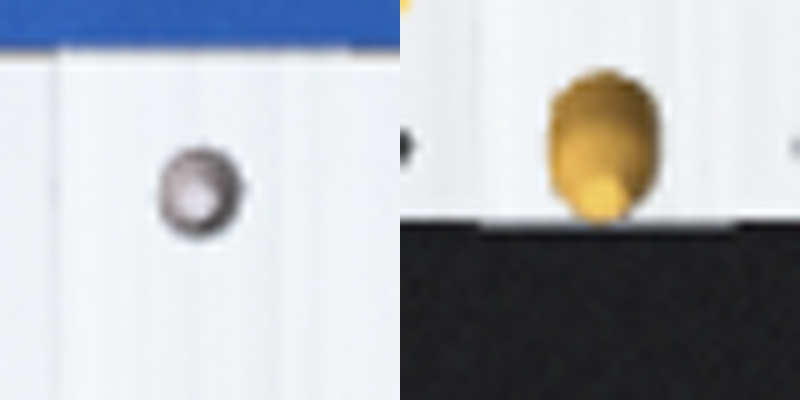

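```bash
python3 - <<'E'
from h import *
z=np.load('w6.npz');I=dict(mtx=z['K'],R=z['R'],t=z['t'])
s=ray_z(I,(276.2,132.5),.09);b=ray_z(I,(276.9,300.3),.09);m=(s+b)/2;a=np.arctan2(*(s-b)[[1,0]])
print(s,b,np.linalg.norm(s-b),m,np.degrees(a))
P=z['P'];q=P[115:305,243:312].reshape(-1,3);k=q[(q[:,2]>.071)&(q[:,2]<.077)];print(np.median(k[:,2]),cv2.minAreaRect((k[:,:2]*1000).astype(np.float32)))
o=sensors.get_obs();TR=tcpR(o);g=np.array([.512,-.298,.25]);print(TR.T@(g-o['tool_pos']))
E
```

```text
[0.61179867 0.29586934 0.09      ] [0.44791785 0.27152448 0.09      ] 0.1656791921355917 [0.52985826 0.28369691 0.09      ] 8.449621563867547
0.07341264140805097 ((528.8484497070312, 283.49737548828125), (190.03590393066406, 64.02084350585938), 8.35438060760498)
[0.0285358  0.5653021  0.14024643]
```

step_arm:
  plan: "1 0 0.03 0.007 0;1 0 0.07 0.017 0;1 0 0.115 0.028 0;1 0 0.16 0.04 0;1 0 0.205 0.051 0;1 0 0.25 0.062 0;1 0.01 0.295 0.073 0;1 0.02 0.34 0.084 0;1 0.03 0.385 0.095 0;1 0.04 0.43 0.107 -0.005;1 0.05 0.475 0.118 -0.01;1 0.06 0.515 0.128 -0.015"

```text
t: 18.55
tool_pos: [0.5163, -0.2482, 0.2183]
tcp_rot: [1.835, 1.57, -1.144]
force: [0.6, 0.3, 0.0]
width: 0.0854
```

step_arm:
  plan: "1 0.02 0.03 0.007 0;1 0.04 0.05 0.012 0;1 0.05 0.05 0.012 0;1 0.05 0.05 0.012 0;1 0.05 0.05 0.012 0;1 0.05 0.05 0.012 0"

```text
t: 19.15
tool_pos: [0.515, -0.2952, 0.1695]
tcp_rot: [2.834, 1.569, -0.14]
force: [-0.3, 0.4, 0.5]
width: 0.0852
```

```bash
python3 w.py w7; python3 - <<'E'
from h import *
z=np.load('w7.npz');P=z['P']
q=P[:,180:390].reshape(-1,3)
for lo,hi in((.038,.047),(.009,.015)):
    k=q[(q[:,2]>lo)&(q[:,2]<hi)&(abs(q[:,0]-.51)<.1)&(abs(q[:,1]+.3)<.06)];print(len(k),np.median(k,0),cv2.minAreaRect((k[:,:2]*1000).astype(np.float32)))
print(z['TR'].T@(np.array([.5117,-.298,.015])-z['tp']),np.degrees(np.arctan2(-z['TR'][0,2],0)), np.degrees(np.arctan2(z['TR'][1,1],z['TR'][0,1]))+90)
E
```

```text
19.15 [ 0.5149917  -0.2952492   0.16952096] [[0.002, 0.166, -0.986], [-0.0, -0.986, -0.166], [-1.0, 0.001, -0.002]] [-0.25685174  0.40726571  0.45523573] 0.08521484957050944
3454 [ 0.51376944 -0.29776989  0.0412544 ] ((512.4326171875, -298.1785888671875), (59.28053665161133, 35.601009368896484), 8.9397611618042)
11260 [ 0.54202012 -0.29579068  0.01140637] ((511.45220947265625, -298.08233642578125), (190.52780151367188, 64.22430419921875), 9.455719947814941)
[0.15451524 0.00207703 0.00398205] 90.0 9.565716932668181
```

View pics/w7.png

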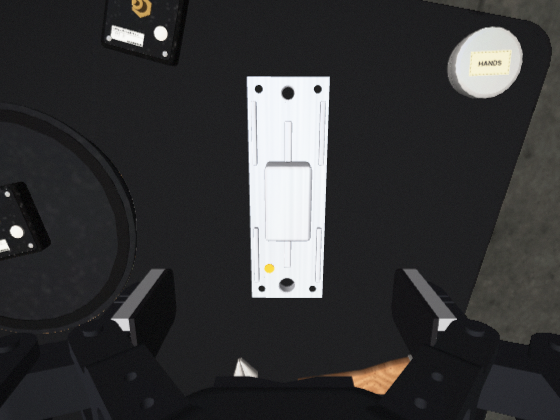

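step_arm:
  plan: "1 0.03 0.002 0.004 0;1 0.07 0.002 0.004 0;1 0.105 0.002 0.004 0;1 0.13 0.002 0.004 0;1 0.145 0.002 0.004 0;1 0.152 0.002 0.004 0;1 0.154 0.002 0.004 0;1 0.154 0.002 0.004 0;0 0.154 0.002 0.004 0;-1 0.154 0.002 0.004 0;-1 0.154 0.002 0.004 0;-1 0.154 0.002 0.004 0"
  grip_force: 80

```text
t: 20.4
tool_pos: [0.5109, -0.2996, 0.0152]
tcp_rot: [2.409, 1.569, -0.568]
force: [0.2, -0.4, -1.8]
width: 0.0347
```

step_arm:
  plan: "-1 0 0 0 0;-1 0 0 0 0;-1 0 0 0 0;-1 0 0 0 0"

```text
t: 20.8
tool_pos: [0.5109, -0.2996, 0.0151]
tcp_rot: [2.406, 1.569, -0.571]
force: [-0.5, -0.6, 6.6]
width: 0.0347
```

step_arm:
  plan: "-1 -0.005 0 0 0;-1 -0.02 0 0 0;-1 -0.05 0 0 0;-1 -0.09 0 0 0;-1 -0.13 0 0 0;-1 -0.17 0 0 0;-1 -0.2 0 0 0;-1 -0.22 0 0 0;-1 -0.22 0 0 0;-1 -0.22 0 0 0"

```text
t: 21.8
tool_pos: [0.5098, -0.2989, 0.2342]
tcp_rot: [-0.397, 1.571, 2.91]
force: [-0.2, 0.2, -3.0]
width: 0.0346
```

```bash
python3 w.py w8; python3 - <<'E'
from h import *
z=np.load('w8.npz');P=z['P'];q=(P-z['tp'])@z['TR']
for lo,hi in((-.032,-.02),(-.004,.009)):
    m=(q[...,0]>lo)&(q[...,0]<hi)&(abs(q[...,1])<.045)&(abs(q[...,2])<.12);k=q[m];print(len(k),np.median(k,0),k.min(0),k.max(0))
    print(cv2.minAreaRect((k[:,1:]*1000).astype(np.float32)))
    # plane
    A=np.c_[k[:,1:],np.ones(len(k))];c,*_=np.linalg.lstsq(A,k[:,0],rcond=None);print(c)
E
```

```text
21.8 [ 0.50979941 -0.29891441  0.23415324] [[-0.0, 0.164, -0.986], [0.0, -0.986, -0.164], [-1.0, -0.0, 0.0]] [-0.17788811  0.21989092 -3.00398009] 0.034601623929696144
16387 [-0.02609554 -0.00113146 -0.00668119] [-0.03198644 -0.03197396 -0.03211096] [-0.02000331  0.03023889  0.02868794]
((-0.7825565338134766, -1.9850788116455078), (60.725948333740234, 62.19831085205078), 88.77403259277344)
[ 0.0012749  -0.01341258 -0.02608373]
32377 [ 0.0037312  -0.00117769 -0.061831  ] [-0.00399984 -0.03336772 -0.09689946] [0.00892685 0.03125521 0.05785932]
((-1.0776863098144531, -19.508987426757812), (64.61296081542969, 154.74227905273438), 0.04056457802653313)
[ 0.0017862  -0.00977173  0.00257541]
```

View pics/w8.png

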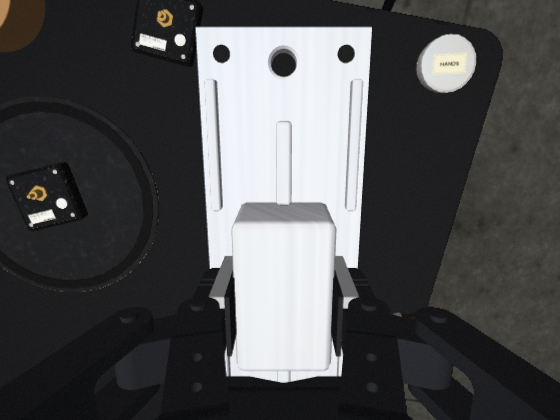

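```bash
python3 - <<'E'
from h import *
z=np.load('w8.npz');p=z['p'];g=cv2.cvtColor(p,cv2.COLOR_BGR2GRAY)
cv2.imwrite('pics/h8.png',cv2.resize(p[15:95,200:370],None,fx=4,fy=4,interpolation=cv2.INTER_CUBIC))
c=cv2.HoughCircles(cv2.GaussianBlur(g[15:95,255:315],(3,3),0),cv2.HOUGH_GRADIENT,1,20,param1=100,param2=12,minRadius=9,maxRadius=20);print(c)
# plane in tool: x=.0025-.0098*z
I=dict(mtx=z['K'],R=z['R'],t=z['t'])
for px in [(283.5,61)]+([(255+c[0,0,0],15+c[0,0,1])] if c is not None else []):
    X=ray_z(I,px,z['tp'][2]-.0033);print((X-z['tp'])@z['TR'])
P=z['P'];q=(P-z['tp'])@z['TR']
print('front edge rows', q[20:40:2,284])
E
```

```text
[[[28.5 46.5 13. ]]]
[ 0.00328164 -0.00099277 -0.08499406]
[ 0.00328168 -0.00099275 -0.08482172]
front edge rows [[ 0.23608478 -0.00071151 -0.14673604]
 [ 0.23382131 -0.00071173 -0.14458106]
 [ 0.23498684 -0.00071043 -0.14311812]
 [ 0.23425327 -0.00070997 -0.1412741 ]
 [ 0.00370623 -0.00081281 -0.09618941]
 [ 0.00343686 -0.00081263 -0.09547855]
 [ 0.00474363 -0.00081173 -0.09505059]
 [ 0.00330121 -0.00081207 -0.09412914]
 [ 0.00318653 -0.00081182 -0.09344469]
 [ 0.0043242  -0.00081099 -0.09296652]]
```

View pics/h8.png

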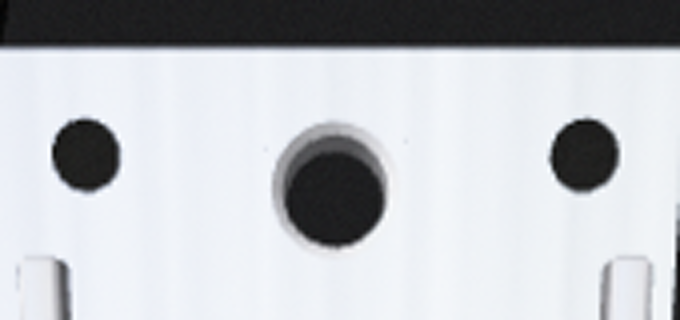

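step_arm:
  plan: "-1 0 -0.02 -0.004 0;-1 0 -0.055 -0.011 0;-1 0 -0.095 -0.019 0;-1 0 -0.135 -0.027 0;-1 0 -0.175 -0.035 0;-1 0 -0.215 -0.043 0;-1 0 -0.255 -0.051 0;-1 0 -0.295 -0.059 0;-1 0 -0.335 -0.067 0;-1 0 -0.375 -0.075 0.006;-1 0 -0.415 -0.083 0.012;-1 0 -0.45 -0.09 0.018"

```text
t: 23.05
tool_pos: [0.5239, 0.1614, 0.2325]
tcp_rot: [-0.011, 1.567, -3.005]
force: [1.0, 0.5, -2.7]
width: 0.0348
```

step_arm:
  plan: "-1 0 -0.035 -0.007 0;-1 0 -0.065 -0.013 0;-1 0 -0.09 -0.018 0;-1 0 -0.11 -0.021 0;-1 0 -0.12 -0.023 0;-1 0 -0.12 -0.023 0;-1 0 -0.12 -0.023 0;-1 0 -0.12 -0.023 0"

```text
t: 23.85
tool_pos: [0.5308, 0.2797, 0.2338]
tcp_rot: [1.084, 1.569, -1.913]
force: [-0.5, -0.4, -3.0]
width: 0.0343
```

```bash
python3 w.py w9; python3 - <<'E'
from h import *
z=np.load('w9.npz')
print(z['TR'].T@(np.array([.528,.2823,.11])-z['tp']), np.degrees(np.arctan2(z['TR'][1,1],z['TR'][0,1]))+90)
E
```

```text
23.85 [0.5307712  0.27967423 0.23384902] [[-0.001, 0.144, -0.99], [-0.001, -0.99, -0.144], [-1.0, 0.001, 0.001]] [-0.4584967  -0.39387212 -3.01155763] 0.03429190830228693
[ 0.12384657 -0.00316232  0.00227657] 8.292599281069215
```

View pics/w9.png

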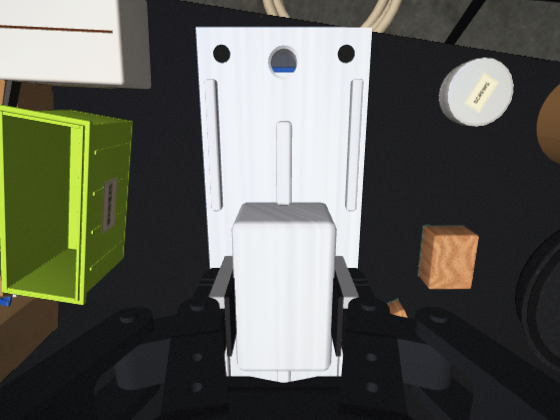

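step_arm:
  plan: "-1 0.03 -0.001 0.001 0;-1 0.06 -0.003 0.002 0;-1 0.085 -0.003 0.002 0;-1 0.105 -0.003 0.002 0;-1 0.115 -0.003 0.002 0;-1 0.12 -0.003 0.002 0;-1 0.12 -0.003 0.002 0;-1 0.12 -0.003 0.002 0;-1 0.12 -0.003 0.002 0"

```text
t: 24.8
tool_pos: [0.5288, 0.2846, 0.1155]
tcp_rot: [-2.805, 1.569, 0.483]
force: [0.0, -0.5, -2.7]
width: 0.0348
```

```bash
python3 w.py w10; python3 - <<'E'
from h import *
z=np.load('w10.npz')
print(z['TR'].T@(np.array([.528,.2823,.0886])-z['tp']), np.degrees(np.arctan2(z['TR'][1,1],z['TR'][0,1]))+90)
p=z['p'];cv2.imwrite('pics/h10.png',cv2.resize(p[15:95,240:330],None,fx=7,fy=7,interpolation=cv2.INTER_CUBIC))
s,d=viewer.read_camera('scene');cv2.imwrite('pics/s10.png',s)
s,d=viewer.read_camera('top');cv2.imwrite('pics/t10.png',cv2.resize(s[130:260,120:260],None,fx=5,fy=5,interpolation=cv2.INTER_CUBIC))
E
```

```text
24.8 [0.52876015 0.28464809 0.11545543] [[0.002, 0.146, -0.989], [0.001, -0.989, -0.146], [-1.0, -0.001, -0.002]] [ 0.00369953 -0.51657196 -2.67034605] 0.03480319561832322
[0.0268518  0.00222981 0.00114641] 8.401045181502667
```

View pics/h10.png

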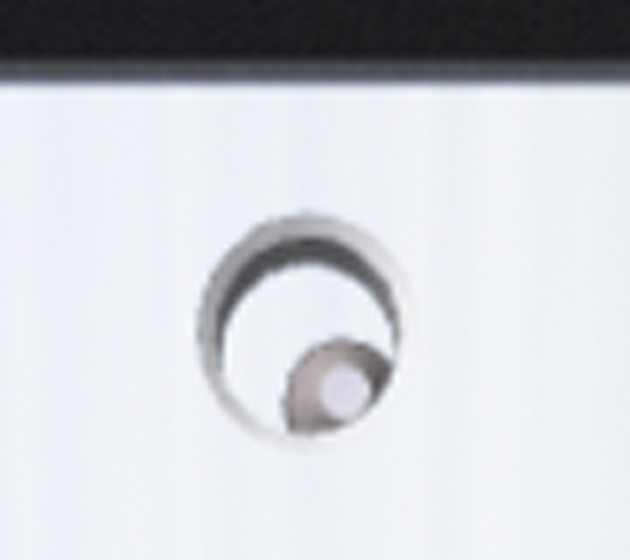

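View pics/t10.png

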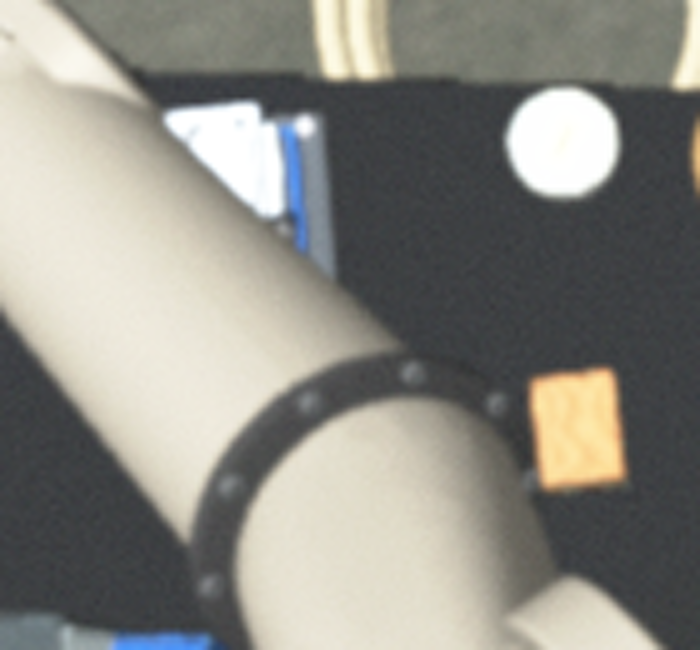

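```bash
python3 - <<'E'
from h import *
z=np.load('w10.npz');I=dict(mtx=z['K'],R=z['R'],t=z['t'])
X=ray_z(I,(288.9,70.6),.09);print(X,(X-z['tp'])@z['TR'])
# hole top rim in same pic: centre px
px=(240+303/7-.4,15+330/7-.4);X=ray_z(I,px,z['tp'][2]-.0033);print((X-z['tp'])@z['TR'])
E
```

```text
[0.61170864 0.29559061 0.09      ] [ 0.0256145  0.0013108 -0.0836083]
[ 0.00346284 -0.00121878 -0.08472279]
```

step_arm:
  plan: "-1 0 0.001 0.0005 0;-1 0.002 0.0024 0.0011 0;-1 0.005 0.0024 0.0011 0;-1 0.007 0.0024 0.0011 0;-1 0.007 0.0024 0.0011 0;-1 0.007 0.0024 0.0011 0;-1 0.007 0.0024 0.0011 0"

```text
t: 25.65
tool_pos: [0.5274, 0.2818, 0.1073]
tcp_rot: [-2.284, 1.571, 1.005]
force: [0.1, 0.1, -2.5]
width: 0.0348
```

```bash
python3 w.py w11; python3 - <<'E'
from h import *
z=np.load('w11.npz')
print(z['TR'].T@(np.array([.528,.2823,.0886])-z['tp']), np.degrees(np.arctan2(z['TR'][1,1],z['TR'][0,1]))+90)
p=z['p'];cv2.imwrite('pics/h11.png',cv2.resize(p[15:95,240:330],None,fx=7,fy=7,interpolation=cv2.INTER_CUBIC))
E
```

```text
25.65 [0.52735121 0.28183835 0.1073384 ] [[0.0, 0.146, -0.989], [0.0, -0.989, -0.146], [-1.0, -0.0, -0.0]] [ 0.14304744  0.11235085 -2.46783242] 0.034750344034960655
[ 0.01873848 -0.0003602  -0.00070805] 8.415891223055269
```

View pics/h11.png

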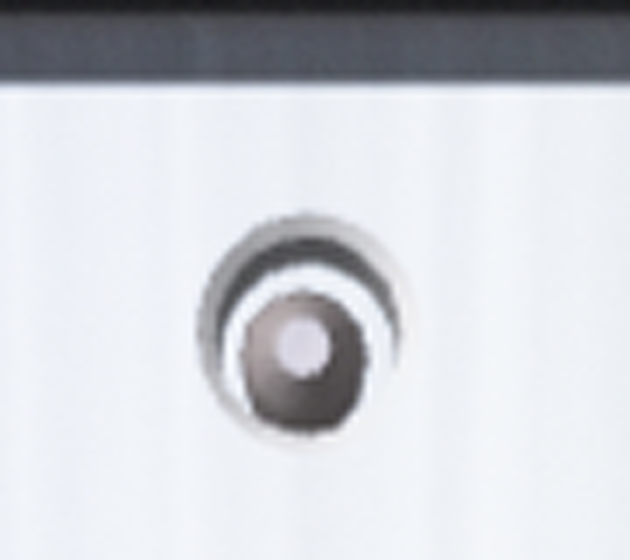

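step_arm:
  plan: "-1 0 -0.0004 -0.0005 0;-1 0.001 -0.0004 -0.0005 0;-1 0.002 -0.0004 -0.0005 0;-1 0.003 -0.0004 -0.0005 0;-1 0.004 -0.0004 -0.0005 0;-1 0.005 -0.0004 -0.0005 0;-1 0.006 -0.0004 -0.0005 0;-1 0.007 -0.0004 -0.0005 0;-1 0.007 -0.0004 -0.0005 0"

```text
t: 26.6
tool_pos: [0.5277, 0.2821, 0.1001]
tcp_rot: [0.447, 1.57, -2.548]
force: [-0.6, -0.3, -2.6]
width: 0.0346
```

```bash
python3 - <<'E'
from h import *
o=sensors.get_obs();print(o['tool_pos'],o['force'],o['moment'])
E
```

```text
[0.52765597 0.28209722 0.10012095] [-0.64480869 -0.29137642 -2.64398078] [-0.01670242  0.00507258 -0.02538095]
```

step_arm:
  plan: "-1 0.001 0 0 0;-1 0.002 0 0 0;-1 0.003 0 0 0;-1 0.004 0 0 0;-1 0.005 0 0 0;-1 0.006 0 0 0;-1 0.006 0 0 0"

```text
t: 27.3
tool_pos: [0.5277, 0.2821, 0.0941]
tcp_rot: [0.412, 1.57, -2.583]
force: [0.3, 0.4, -2.8]
width: 0.0345
```

```bash
python3 - <<'E'
from h import *
o=sensors.get_obs();print(o['tool_pos'],o['force'],o['moment'])
E
```

```text
[0.5276547  0.28210719 0.09409711] [ 0.27387453  0.40295352 -2.7996601 ] [-0.03312266  0.00815275  0.01366581]
```

Past the tapers and free. Continue to contact.

step_arm:
  plan: "-1 0.001 0 0 0;-1 0.002 0 0 0;-1 0.003 0 0 0;-1 0.004 0 0 0;-1 0.005 0 0 0;-1 0.006 0 0 0;-1 0.006 0 0 0"

```text
t: 28.0
tool_pos: [0.5278, 0.2822, 0.0885]
tcp_rot: [1.895, 1.571, -1.099]
force: [-1.2, -1.1, 2.1]
width: 0.0346
```

```bash
python3 - <<'E'
from h import *
o=sensors.get_obs();print(o['tool_pos'],o['force'],o['moment'])
E
```

```text
[0.52775673 0.28217175 0.08852024] [-1.21416921 -1.12698058  2.10134296] [-0.15883315  0.29863829 -0.00998225]
```

step_arm:
  plan: "-1 0.001 0 0 0;-1 0.002 0 0 0;-1 0.003 0 0 0;-1 0.004 0 0 0;-1 0.005 0 0 0;-1 0.005 0 0 0"

```text
t: 28.6
tool_pos: [0.5278, 0.2822, 0.0833]
tcp_rot: [2.049, 1.571, -0.946]
force: [-2.8, -0.9, 5.3]
width: 0.0347
```

step_arm:
  plan: "-1 0.001 0 0 0;-1 0.002 0 0 0;-1 0.003 0 0 0;-1 0.004 0 0 0;-1 0.005 0 0 0;-1 0.005 0 0 0;-1 0.005 0 0 0"

```text
t: 29.3
tool_pos: [0.5278, 0.2822, 0.0786]
tcp_rot: [1.742, 1.571, -1.253]
force: [-4.9, -2.5, 7.5]
width: 0.0347
```

```bash
python3 w.py w12;python3 - <<'E'
from h import *
o=sensors.get_obs();print(o['tool_pos'],o['force'],o['moment'])
s,d=viewer.read_camera('scene');cv2.imwrite('pics/s12.png',s)
z=np.load('w12.npz');P=z['P'];q=(P-z['tp'])@z['TR'];
m=(q[...,0]>-.004)&(q[...,0]<.009)&(abs(q[...,1])<.03)&(q[...,2]>-.095)&(q[...,2]<-.04);k=q[m];print('plate top tool x',np.median(k[:,0]),'world z',np.median(P[m][:,2]))
E
```

```text
29.3 [0.52775052 0.28216733 0.0786443 ] [[0.0, 0.146, -0.989], [-0.0, -0.989, -0.146], [-1.0, 0.0, -0.0]] [-4.89983691 -2.50346151  7.48564025] 0.03468089951432369
[0.52779092 0.28217512 0.07868252] [-3.61999062 -1.36994344  7.66585316] [-0.55834678  0.67436982 -0.02137808]
plate top tool x 0.0036152663719981474 world z 0.07503218863461494
```

View pics/w12.png

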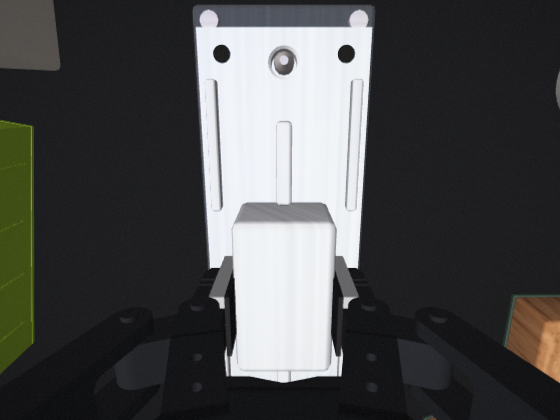

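step_arm:
  plan: "-1 0 0 0 0;-1 0 0 0 0;-1 0 0 0 0;-1 0 0 0 0;-1 0 0 0 0;-1 0 0 0 0;-1 0 0 0 0;-1 0 0 0 0"

```text
t: 30.2
tool_pos: [0.5278, 0.2822, 0.0787]
tcp_rot: [2.3, 1.571, -0.695]
force: [-3.5, -3.0, 7.5]
width: 0.0344
```

```bash
python3 - <<'E'
from h import *
o=sensors.get_obs();print(o['t'],o['tool_pos'],o['force'],o['width'])
print(ticket.sign_off())
E
```

```text
30.2 [0.52777093 0.28219671 0.07872199] [-3.49801368 -2.97079443  7.52353442] 0.034356726115137404
the job is handed in; nothing more can be done
None
```

I wiped the joint face, put the felt block back, fitted the cover on both dowels and handed the job in at 30.2 s, still gripped and pressed. The sign-off gave no verdict.

- **Wipe:** I used the larger block, with about 7 N of push and the nest down about 4.6 mm. The stroke was one pass at 30 mm/s, from about -34 to +34 mm on the housing's x axis. The block then went back on the bench felt down. A picture after release showed it standing and let go.
- **Cover:** I corrected its position by sighting the steel dowel through the small hole. It slid over both dowels without contact force and seated at the expected height, then I pressed it about 10 mm further. At the end the tool measured about 7.5 N of upward push, roughly 10 N once the cover's weight is counted. The grip was firm, with the cover not slipping in it. The last picture shows the steel dowel centred in its hole.
- **Not seen directly:** the gripper hid the brass dowel during the fit. That end is inferred from the measured positions, the free descent and the seating height.
- **Disagreements:** the top camera read about 4 mm off the wrist camera in y, so I used the wrist camera. The depth picture suggested the cover was tilted about 0.5° in the grip before fitting. A sideways load of 3–5 N and a small moment remained while pressing.
- **Contact force:** setting the block down touched the bench with about 13–15 N.

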